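Pack two wooden toy kits

TASK

Pack two toy kits from the stock on the table. Into the red tray: the round wooden axle bar (snap it straight forward, towards the robot, out of its two blue spring clips) laid in the long slot, and the blue wheel and the yellow figure standing on their bases, one in each small pocket; into the green tray: the dark wooden beam laid flat, holed side up, in the long slot, and the orange spool standing in either small pocket. Everything must rest on the tray floor, and the black wheel and the white figure stay where they are.

Things in the scene. Friction and masses are not known exactly. Their poses are not given: they have to be found in the camera images.
- red_tray: Fixed red plastic kit tray, 122 (x) by 154 mm (y), floor 3 mm thick, walls 4 mm thick, tops 8 mm above the table. Origin under its centre, z up; yaw varies by 0.2 rad. Far side (+x): one long slot, 46 x 146 mm inside, centre x = +34, y = 0 mm. Near side: two pockets, 64 (x) by 71 mm (y) inside, centres x = -25, y = +37.5 and -37.5 mm.
- green_tray: Fixed green plastic kit tray, 122 (x) by 154 mm (y), floor 3 mm thick, walls 4 mm thick, tops 8 mm above the table. Origin under its centre, z up; yaw varies by 0.2 rad. Far side (+x): one long slot, 46 x 146 mm inside, centre x = +34, y = 0 mm. Near side: two pockets, 64 (x) by 71 mm (y) inside, centres x = -25, y = +37.5 and -37.5 mm.
- rack: Fixed rack for the axle bar: aluminium foot 70 x 140 x 8 mm, two blue C-shaped spring clips 16 mm wide at y = -48 and +48 mm, tops 60 mm high; between them the bar is clear all round. Origin on the table under the middle of the clipped bar, which lies along y, 42 mm up. Clips open to -x (robot side); the bar snaps out along -x at about 10 to 15 N and is free after 25 mm. Yaw varies by 0.2 rad.
- axle: Pale round wooden bar, diameter 24 mm, 120 mm long, 45 g, at the start held level in the two clips of the rack. Origin at its very middle, on its axis; y along the bar.
- beam: Dark brown square-edged wooden beam 24 (x) x 120 (y) x 22 mm (z) with five dark dots like holes on its top face, lying flat on the table. Origin at the centre of its underside; y along it, z up.
- blue_wheel: Blue toy wheel, a disc of diameter 44 mm and 24 mm high lying flat, pale hub on its top face. Origin at the centre of its underside, z up.
- black_wheel: Black toy wheel of the same size, not wanted: leave it where it is. Origin at the centre of its underside.
- yellow_figure: Toy peg figure yellow all over: round body, diameter 28 mm, 36 mm high, under a ball head (23 mm across), 56 mm high in all, standing. Origin at the centre of its underside, z up.
- white_figure: Peg figure of the same size, white all over, not wanted: leave it where it is. Origin at the centre of its underside.
- spool: Orange spool standing on end, diameter 40 mm over its two flanges, 34 mm high, pale wooden core (to be gripped over the flanges, 40 mm wide). Origin at the centre of its underside, z up.

How it is judged (in metres and radians):
On the way:
1. the axle bar comes forward out of its clips: 18 mm or more in front of its clipped place, within 18 mm of its height and 25 mm sideways (x of axle in the frame of rack below -0.018 m and z of axle in the frame of rack between 0.024 and 0.06 m and y of axle in the frame of rack between -0.025 and 0.025 m), for 0.02 s.
At the end, for the whole second after the job is handed in: Axle (red tray) and beam (green, holed face up) in the long slots: centre within 18 mm across and 20 mm along, 0.22 rad, 3 mm of the floor. Blue wheel, yellow figure (red), spool (green) upright within 0.12 rad, on the floor within 3 mm, centred in a small pocket each. All released, at rest (x of axle in the frame of red_tray between 0.016 and 0.052 m and y of axle in the frame of red_tray between -0.02 and 0.02 m and z of axle in the frame of red_tray between 0.012 and 0.018 m and angle between the y axis of axle and the y axis of red_tray, either way round below 0.22 rad and linear speed of each of axle, blue_wheel, yellow_figure, beam, spool below 0.02 m/s and angular speed of each of axle, blue_wheel, yellow_figure, beam, spool below 0.3 rad/s and z of blue_wheel in the frame of red_tray between 0 and 0.006 m and angle between each of blue_wheel, yellow_figure, beam, spool's own z axis and vertical below 0.12 rad and z of yellow_figure in the frame of red_tray between 0 and 0.006 m and x of beam in the frame of green_tray between 0.016 and 0.052 m and y of beam in the frame of green_tray between -0.02 and 0.02 m and z of beam in the frame of green_tray between 0 and 0.006 m and angle between the y axis of beam and the y axis of green_tray, either way round below 0.22 rad and z of spool in the frame of green_tray between 0 and 0.006 m and ((x of blue_wheel in the frame of red_tray between -0.057 and 0.007 m and y of blue_wheel in the frame of red_tray between 0.002 and 0.073 m and x of yellow_figure in the frame of red_tray between -0.057 and 0.007 m and y of yellow_figure in the frame of red_tray between -0.073 and -0.002 m) or (x of blue_wheel in the frame of red_tray between -0.057 and 0.007 m and y of blue_wheel in the frame of red_tray between -0.073 and -0.002 m and x of yellow_figure in the frame of red_tray between -0.057 and 0.007 m and y of yellow_figure in the frame of red_tray between 0.002 and 0.073 m)) and ((x of spool in the frame of green_tray between -0.057 and 0.007 m and y of spool in the frame of green_tray between 0.002 and 0.073 m) or (x of spool in the frame of green_tray between -0.057 and 0.007 m and y of spool in the frame of green_tray between -0.073 and -0.002 m))); the robot touches nothing.
It fails at once if the black wheel is moved by more than 25 mm from its place or tipped over (distance of black_wheel from where it was at the start of the episode above 0.025 m or angle between black_wheel's own z axis and vertical above 0.6 rad).
It fails at once if the white figure is moved by more than 25 mm from its place or tipped over (distance of white_figure from where it was at the start of the episode above 0.025 m or angle between white_figure's own z axis and vertical above 0.6 rad).
It also fails if it takes over 125 s, if anything falls off the work surface, if the arm or the gripper's body presses on something with over 40 N, if the wrist force passes 120 N, or if a joint passes its speed limit or range.

ROBOT

A 7-joint arm with a two-finger parallel gripper is mounted at the origin on the work surface. World frame = base frame: x ahead of the robot, y to its left, z up, the work surface at z = 0. Lengths are in mm, angles in rad, forces in N, time in s.
With the tool pointing down it reaches from about 425 to 800 mm from the base axis. Payload 8.3 kg.
Tool frame: the origin (TCP) lies midway between the tips of the shut fingers; the grasp point (between the pads) lies 19 mm behind it; z points along the fingers, y is the line along which they close (so a half turn about z gives the same grasp; the last joint's range is limited). The gripper opens to 85 mm and grips with 20 to 120 N. Pads are 22 mm wide; open, the fingers measure 114 mm over their backs; the gripper's body (76 mm by 85 mm) begins 54 mm behind the grasp point. The pads swing forward as they close: fully open they stand 13 mm farther back than shut.
Start: joints at [1.206, 0.383, 0.016, 1.37, -0.006, 1.388, -0.046], TCP at [185.812, -596.722, 231.279] pointing down, gripper open.
Joint ranges: [-2.95, 2.95], [-0.25, 2.06], [-1.52, 1.56], [0.18, 2.33], [-1.44, 4.58], [0.02, 2.06], [-3.01, 3.01]. Speed limits (rad/s): [2.39, 2.39, 3.01, 3.01, 3.14, 3.14, 3.14].

INTERFACE

Orientations are given as a unit quaternion [x, y, z, w].
In Python, from plant import * gives the robot as it stands. The module is installed in compiled form; this text tells all that it offers.
- The arm moves only by the shell command python3 -m jog 'ROWS' [FORCE]. ROWS is JSON, a list of rows, each an object with "slide": the shift along the tool's x, y, z in mm, a list of three; "delta_rot": the turn, a rotation vector about the tool's x, y, z in degrees, a list of three; "hand": the closure, from 0 (fully open) to 1 (shut). In form: [{"slide": [dx, dy, dz], "delta_rot": [rx, ry, rz], "hand": hand}, ...]. A call has exactly 5 rows; each row shifts and turns the commanded pose from where the row before left it, along the tool's axes as they then stand; what a row does not reach is not made up. A row lasts 1/8 s, in which the tool goes at most 62.5 mm and 10.7 degrees, less where a joint would pass 70% of its speed; a pose out of reach is approached as far as the arm can. A call with a gripper value outside its range is refused whole. The fingers move at their own pace and stop on an object; FORCE is the grip in N (left out, the last holds). Time passes only in rows, so rows that do not move let the fingers close, or fill a call up. It gives the time, the measured TCP pose, the force, the opening and the grip force at its end, in the units of the state.
- state(): the state, without advancing time (a new reading comes with each control period).
- grab_frame(name): name is "side" or "top" or "wrist"; returns a dict with "pixels" (420x560x3 uint8, red, green, blue), "depth" (420x560 float32, mm along the optical axis (not along the pixel's ray), 0 where there is no reading), "mtx" (3x3 intrinsics, pixels), "R" (3x3) and "t" (3): a world point X has camera coordinates R X + t; the wrist camera has in their place "tool_from_camera" (4x4, takes a point from camera to tool coordinates, whose origin is the TCP and whose axes are the flange's). Camera axes: x right, y down, z forward; pixel columns grow to the right and rows downward; lengths in mm; the calibration is good to about 2 mm. A picture is of the moment at which its call begins: read the wrist's pose just before it.
- job_done(): hands the job in; it is judged then, once.
The state is a dict: "time_s": time; "joint_pos": joint angles; "qvel": joint speeds; "tau": joint torques, N m; "eef_pos": TCP position; "orientation": TCP orientation; "ft_force": force on the tool from outside, world axes, zero at the start; "moment": the same for the moment, N m; "width": opening from 0.0 (shut) to 1.0 (fully open); "finger_force": force on a finger pad.
Only numpy, scipy, OpenCV 4.12 (cv2) and the standard library are available. Lean on these libraries where they do the work, as an engineer would, in place of code of your own. Each camera call takes 0.05 s, during which the arm holds its last target. There are 200 camera calls.

## Working session

There is one attempt and no reset: what is moved stays moved. The work goes in short steps, Python scripts to look and compute and a shell command to move; the robot and the scene stay as the last step left them, time stands still between calls to the robot, and variables do not carry over. Pictures are saved under pics/ and viewed, at most 14 in all, crops included, and the job is handed in when it is done.

```bash
mkdir -p pics
cat > h.py <<'E'
from plant import *
import numpy as np, cv2
from scipy.spatial.transform import Rotation as Ro
def grab(n):
    f=grab_frame(n); np.savez(''+n+'.npz',**f); return f
def ld(n): return dict(np.load(''+n+'.npz'))
def pt(f,u,v,z=None):
    # world point at pixel; if z given, intersect ray with plane z, else depth
    K=f['mtx']; r=np.linalg.inv(K)@[u,v,1.]
    R=f['R'];t=f['t']
    if z is None: return R.T@(r*np.median(f['depth'][int(v)-1:int(v)+2,int(u)-1:int(u)+2])-t)
    c=-R.T@t; d=R.T@r
    return c+d*(z-c[2])/d[2]
E
python3 - <<'E'
from h import *
print(state())
for n in ('top','side'):
    f=grab(n); cv2.imwrite(f'pics/{n}0.png',cv2.resize(f['pixels'][:,:,::-1],(800,600)))
    print(n,f['mtx'],f['R'],f['t'])
E
```

```text
{'time_s': 0.0, 'joint_pos': array([ 1.20608786,  0.38426133,  0.0163807 ,  1.37114717, -0.00630805,
        1.38820602, -0.046493  ]), 'qvel': array([ 2.98955677e-04,  4.97445136e-04,  8.05615880e-05, -1.10616615e-03,
        2.80463074e-03, -3.51177446e-04, -1.28392392e-04]), 'tau': array([ 5.20426802e-04, -6.27600074e+01,  8.44133031e-01, -3.71819758e+01,
        1.64764468e-02,  1.40727841e-02, -2.72082713e-05]), 'eef_pos': array([ 185.66350104, -596.2605001 ,  230.26764056]), 'orientation': array([ 9.88630324e-01,  1.50363258e-01, -1.63736543e-04, -9.72637657e-04]), 'ft_force': array([ 0.42109853, -0.09487815,  0.75999351]), 'moment': array([ 0.02993594,  0.05352304, -0.02530602]), 'finger_force': 0.0, 'width': 1.001006722465941}
top [[440.13196968   0.         281.16037025]
 [  0.         440.13196968 212.43154415]
 [  0.           0.           1.        ]] [[ 0.0051997  -0.99997747 -0.00424572]
 [-0.99643484 -0.00482366 -0.08422796]
 [ 0.08420558  0.00466854 -0.99643747]] [  5.20785516 520.66530947 888.5211051 ]
side [[465.15849609   0.         276.9604269 ]
 [  0.         465.15849609 210.22980255]
 [  0.           0.           1.        ]] [[ 0.97213801 -0.23399023 -0.01400968]
 [-0.13411405 -0.50618371 -0.85193396]
 [ 0.19225275  0.83007628 -0.5234618 ]] [-509.12375335  129.25735448  759.1168645 ]
```

View pics/top0.png

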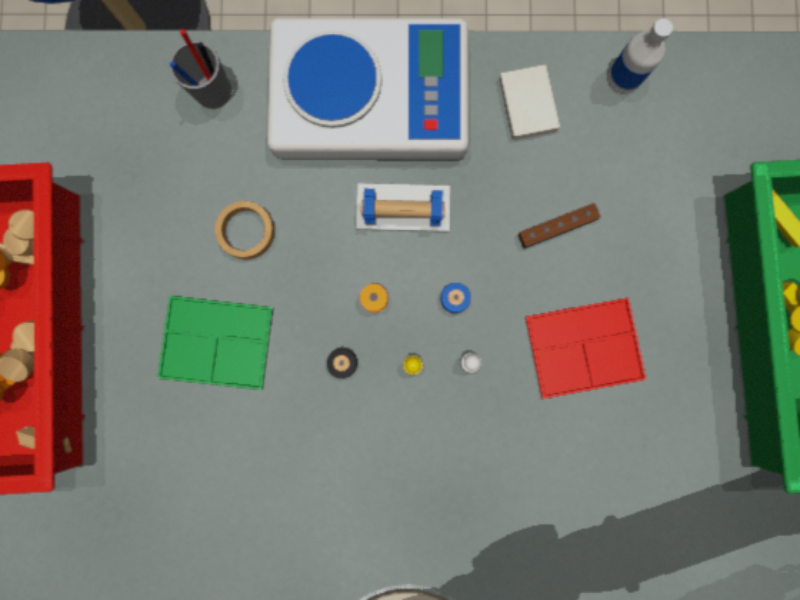

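View pics/side0.png

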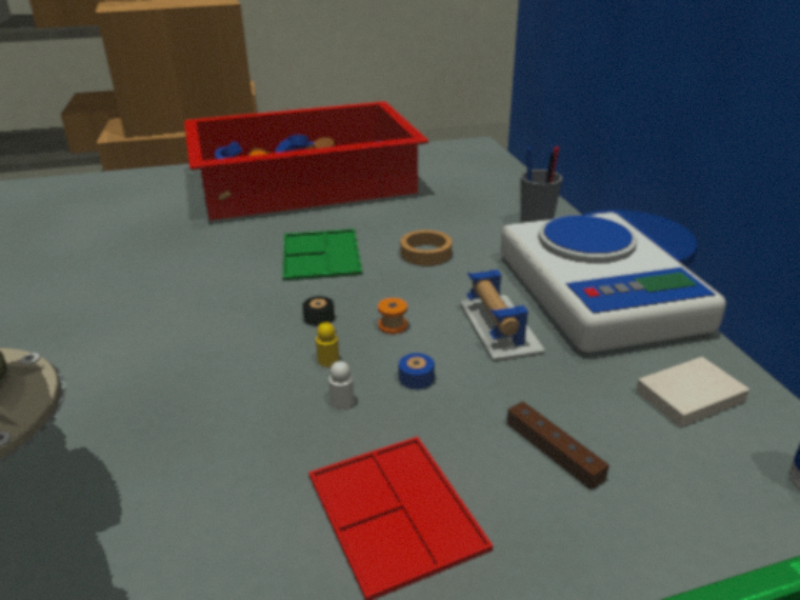

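The top view shows all the stock, with every item apart from the others. In 800-px coordinates:
- **Axle:** (373–434, 209)
- **Beam:** (522,240)–(598,212)
- **Spool:** (374,297)
- **Blue wheel:** (456,297)
- **Yellow figure:** (413,365)
- **Black wheel and white figure:** (342,362) and (471,362)
- **Green tray:** on the left
- **Red tray:** on the right

The side view shows the clips opening towards the robot.

Run:
```python
from h import *
f=ld('top')
hsv=cv2.cvtColor(f['pixels'],cv2.COLOR_RGB2HSV)
P=lambda u,v,z:pt(f,u*.7,v*.7,z)[:2]
for n,u,v,z in [('spool',374,297,34),('blue',456,297,24),('black',342,362,24),('yellow',413,364,45),('white',471,362,45),('axA',376,209,42),('axB',433,210,42),('beamA',521.5,239,22),('beamB',598,212,22)]:
    print(n,P(u,v,z).round(1))
def rect(n,lo,hi,roi,z,L):
    m=np.zeros(hsv.shape[:2],np.uint8);a,b,c,d=[int(k*.7) for k in roi]
    m[b:d,a:c]=cv2.inRange(hsv,lo,hi)[b:d,a:c]
    c=max(cv2.findContours(m,0,1)[0],key=cv2.contourArea)[:,0,:]
    w=np.array([pt(f,u,v,z)[:2] for u,v in c],np.float32)
    r=cv2.minAreaRect(w);print(n,np.round(r[0],1),np.round(r[1],1),r[2])
rect('green',(45,80,40),(80,255,255),(140,270,300,410),6,0)
rect('red',(0,120,60),(8,255,255),(510,280,660,410),6,0)
rect('beam',(0,60,20),(20,255,140),(505,195,610,255),22,0)
rect('blue',(100,120,40),(125,255,255),(430,275,480,320),24,0)
rect('spool',(8,150,80),(22,255,255),(350,275,395,320),34,0)
rect('yel',(22,150,60),(35,255,255),(395,345,430,385),30,0)
rect('axle',(8,50,60),(25,255,255),(374,195,434,225),42,0)
```

```text
spool [528.7  47.4]
blue [530.2 -70.7]
black [435.8  92.9]
yellow [433.7  -8.6]
white [436.9 -89.8]
axA [654.8  45.2]
axB [653.7 -36.5]
beamA [ 615.9 -166.6]
beamB [ 656.4 -278.9]
green [464.2 282.1] [155.  122.4] 83.86137390136719
red [ 459.1 -260.6] [122.  154.9] 10.812664985656738
beam [ 637.2 -221.1] [ 24.5 121.6] 21.856863021850586
blue [530.1 -69.3] [39.3 41.5] 89.9927749633789
spool [528.5  48. ] [39.2 36.2] 45.3457145690918
yel [433.2  -7.6] [24.3 22.4] 0.27775418758392334
axle [656.6   7.8] [22.9 80. ] 0.2368559092283249
```

```bash
cat > go.py <<'E'
# usage: go.py x y z yaw  -> rotation about tool z then slide in tool axes (after the rotation); yaw = world angle of tool y, deg
import sys; from h import *
s=state(); R=Ro.from_quat(s['orientation']).as_matrix()
p=s['eef_pos']; x,y,z,a=map(float,sys.argv[1:])
c,d=np.cos(np.radians(a)),np.sin(np.radians(a))
T=np.array([[-d,c,0],[c,d,0],[0,0,-1]]).T
rv=Ro.from_matrix(R.T@T).as_rotvec(degrees=True)
print('t',round(s['time_s'],2),'p',p.round(1),'F',s['ft_force'].round(1),'w',round(s['width'],3),'g',round(s['finger_force'],1),'ROT',rv.round(1),'SLIDE',(T.T@(np.array([x,y,z])-p)).round(1))
E
python3 -m jog '[{"slide":[0,0,0],"delta_rot":[0,0,-10.4],"hand":0},{"slide":[0,0,0],"delta_rot":[0,0,-10.4],"hand":0},{"slide":[0,0,0],"delta_rot":[0,0,-10.4],"hand":0},{"slide":[0,0,0],"delta_rot":[0,0,-10.4],"hand":0},{"slide":[0,0,0],"delta_rot":[0,0,-10.4],"hand":0}]' 40
python3 -m jog '[{"slide":[0,0,0],"delta_rot":[0,0,-10.4],"hand":0},{"slide":[0,0,0],"delta_rot":[0,0,-10.4],"hand":0},{"slide":[45,35,0],"delta_rot":[0,0,0],"hand":0},{"slide":[45,35,0],"delta_rot":[0,0,0],"hand":0},{"slide":[45,35,0],"delta_rot":[0,0,0],"hand":0}]'
python3 go.py 654 5 160 0
```

```text
time_s: 0.72
eef_pos: [185.7, -596.4, 230.6]
orientation: [0.821, 0.571, 0.0, -0.001]
ft_force: [-0.1, -0.2, -0.1]
width: 0.997
finger_force: 0.0
time_s: 1.35
eef_pos: [291.3, -459.9, 230.8]
orientation: [0.707, 0.708, 0.0, -0.0]
ft_force: [1.1, 0.5, -0.5]
width: 0.996
finger_force: 0.0
t 1.35 p [ 291.3 -459.9  230.8] F [ 1.1  0.5 -0.5] w 0.996 g 0.0 ROT [-0.  -0.   0.1] SLIDE [464.9 362.7  70.8]
```

```bash
python3 -m jog '[{"slide":[46,36,0],"delta_rot":[0,0,0],"hand":0},{"slide":[46,36,0],"delta_rot":[0,0,0],"hand":0},{"slide":[46,36,0],"delta_rot":[0,0,0],"hand":0},{"slide":[46,36,0],"delta_rot":[0,0,0],"hand":0},{"slide":[46,36,0],"delta_rot":[0,0,0],"hand":0}]' >/dev/null
python3 -m jog '[{"slide":[46,36,14],"delta_rot":[0,0,0],"hand":0},{"slide":[46,36,14],"delta_rot":[0,0,0],"hand":0},{"slide":[46,36,14],"delta_rot":[0,0,0],"hand":0},{"slide":[46,36,14],"delta_rot":[0,0,0],"hand":0},{"slide":[46,36,14],"delta_rot":[0,0,0],"hand":0}]' >/dev/null
python3 go.py 654 5 33 0
cat > wr.py <<'E'
import sys; from h import *
s=state(); f=grab('wrist'); R=Ro.from_quat(s['orientation']).as_matrix()
M=np.eye(4);M[:3,:3]=R;M[:3,3]=s['eef_pos']; W=M@f['tool_from_camera']
f['R']=W[:3,:3].T; f['t']=-W[:3,:3].T@W[:3,3]; np.savez('wrist.npz',**f)
cv2.imwrite(sys.argv[1],cv2.resize(f['pixels'][:,:,::-1],(800,600)))
E
python3 wr.py pics/w1.png
```

```text
t 2.6 p [6.507e+02 2.000e-01 1.604e+02] F [ 0.9 -0.1  0.7] w 0.997 g 0.0 ROT [-0.  0.  0.] SLIDE [  4.8   3.3 127.4]
```

View pics/w1.png

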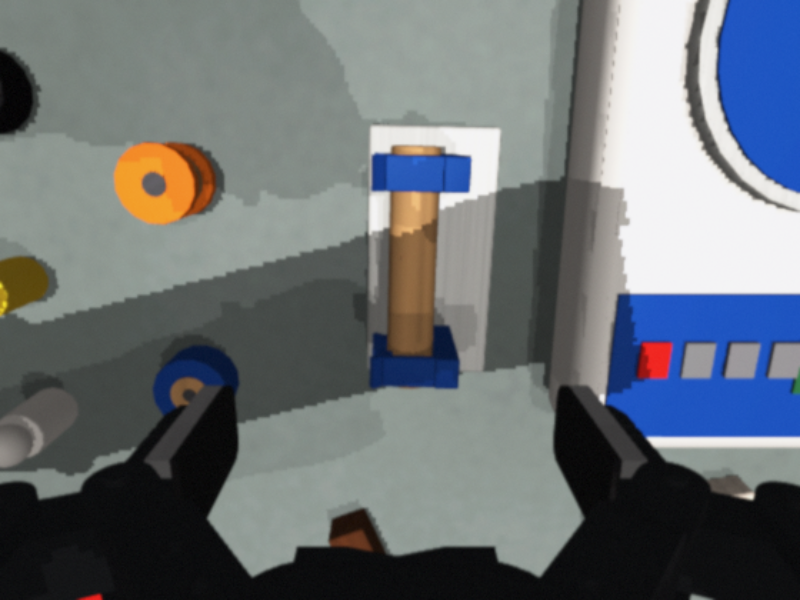

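The wrist view shows the axle held in both clips, with its ends near (418,150) and (411,370). The front edge of the scale is at about u=560.

Run:
```python
from h import *
f=ld('wrist')
for u,v,z in [(416,200,54),(410,345,54),(414,190,54),(419,148,54),(371,128,8),(501,129,8),(484,372,8),(560,370,40),(373,155,60),(371,364,60),(175,183,34),(188,393,24)]: print(u,v,pt(f,u*.7,v*.7,z).round(1), pt(f,u*.7,v*.7).round(1))
```

```text
416 200 [661.3  45.   54. ] [661.3  44.9  53. ]
410 345 [659.1 -26.2  54. ] [659.1 -26.6  53.1]
414 190 [660.3  49.5  54. ] [660.2  49.9  58.7]
419 148 [662.4  68.   54. ] [662.4  68.   53. ]
371 128 [639.   77.5   8. ] [639.   77.5   7.5]
501 129 [707.2  77.    8. ] [707.5  77.    6.5]
484 372 [704.7 -61.4   8. ] [ 7.062e+02 -6.510e+01 -1.000e-01]
560 370 [739.3 -45.8  40. ] [741.  -48.2  34.8]
373 155 [642.   65.1  60. ] [642.   65.1  58.9]
371 364 [639.9 -33.8  60. ] [639.9 -34.5  58.4]
175 183 [543.4  51.1  34. ] [543.4  51.1  34. ]
188 393 [533.3 -67.4  24. ] [534.  -66.6  25.5]
```

```bash
python3 -m jog '[{"slide":[2,2,30],"delta_rot":[0,0,2],"hand":0},{"slide":[2,2,30],"delta_rot":[0,0,0],"hand":0},{"slide":[2,2,27],"delta_rot":[0,0,0],"hand":0},{"slide":[1,1,20],"delta_rot":[0,0,0],"hand":0},{"slide":[1,0,20],"delta_rot":[0,0,0],"hand":0}]' 60 | sed -n '2p;4p'
python3 go.py 658 8 33 -2
python3 -m jog '[{"slide":[0,0,0],"delta_rot":[0,0,0],"hand":0.3},{"slide":[0,0,0],"delta_rot":[0,0,0],"hand":0.5},{"slide":[0,0,0],"delta_rot":[0,0,0],"hand":0.7},{"slide":[0,0,0],"delta_rot":[0,0,0],"hand":0.9},{"slide":[0,0,0],"delta_rot":[0,0,0],"hand":1}]' 60
python3 go.py 658 8 33 -2
```

```text
eef_pos: [657.1, 6.8, 33.4]
ft_force: [0.1, 0.6, 0.2]
t 3.27 p [657.1   6.8  33.4] F [0.1 0.6 0.2] w 1.001 g 0.0 ROT [ 0.  -0.   0.1] SLIDE [1.2 0.8 0.4]
time_s: 3.9
eef_pos: [658.1, 6.9, 35.6]
orientation: [0.719, 0.695, 0.001, 0.001]
ft_force: [2.1, -0.2, 4.3]
width: 0.254
finger_force: 58.6
t 3.9 p [658.1   6.9  35.6] F [ 2.1 -0.2  4.3] w 0.254 g 58.6 ROT [ 0.1 -0.   0.1] SLIDE [ 1.1 -0.1  2.6]
```

```bash
python3 -m jog '[{"slide":[0,-6,0],"delta_rot":[0,0,0],"hand":1},{"slide":[0,-8,0],"delta_rot":[0,0,0],"hand":1},{"slide":[0,-8,0],"delta_rot":[0,0,0],"hand":1},{"slide":[0,-8,0],"delta_rot":[0,0,0],"hand":1},{"slide":[0,-8,0],"delta_rot":[0,0,0],"hand":1}]' 60
python3 -m jog '[{"slide":[0,-6,0],"delta_rot":[0,0,0],"hand":1},{"slide":[0,0,0],"delta_rot":[0,0,0],"hand":1},{"slide":[0,0,-20],"delta_rot":[0,0,0],"hand":1},{"slide":[0,0,-30],"delta_rot":[0,0,0],"hand":1},{"slide":[0,0,-30],"delta_rot":[0,0,0],"hand":1}]' 60
python3 go.py 492.5 -254.2 100 10.8; python3 wr.py pics/w2.png
```

```text
time_s: 4.53
eef_pos: [617.7, 8.2, 33.7]
orientation: [0.719, 0.695, -0.001, -0.001]
ft_force: [0.1, 0.3, -1.3]
width: 0.251
finger_force: 59.0
time_s: 5.15
eef_pos: [613.6, 8.5, 116.7]
orientation: [0.719, 0.695, 0.001, 0.0]
ft_force: [0.3, 1.1, -0.9]
width: 0.255
finger_force: 59.0
t 5.15 p [613.6   8.5 116.7] F [ 0.3  1.1 -0.9] w 0.255 g 59.0 ROT [  0.1  -0.  -12.7] SLIDE [-235.4 -168.2   16.7]
```

View pics/w2.png

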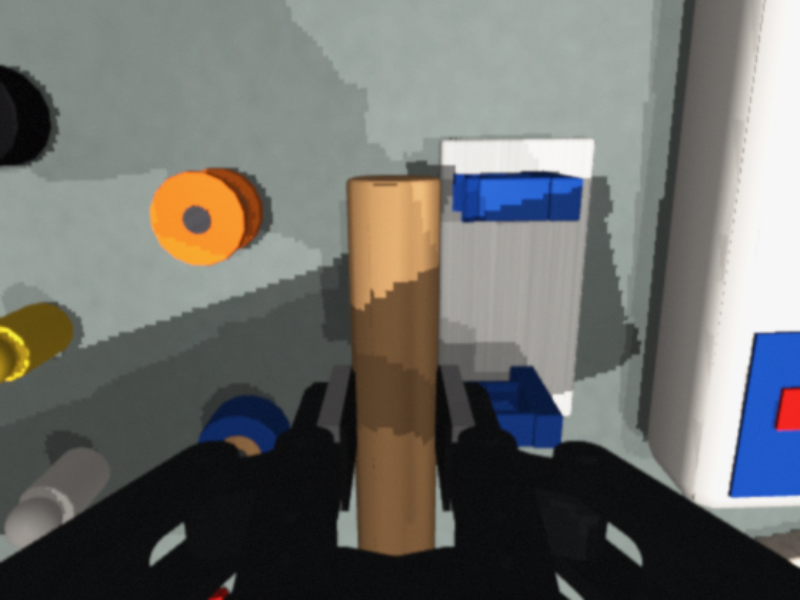

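The bar is out of the clips and lies square between the pads, with its far end at about (395,180). Next I find where it sits in the tool frame.

```bash
python3 - <<'E'
from h import *
f=ld('wrist')
for u,v in [(395,200),(395,260),(400,400),(394,186)]: print(pt(f,u*.7,v*.7).round(1))
E
python3 -m jog '[{"slide":[0,0,0],"delta_rot":[0,0,-6.3],"hand":1},{"slide":[0,0,0],"delta_rot":[0,0,-6.4],"hand":1},{"slide":[-39,-28,0],"delta_rot":[0,0,0],"hand":1},{"slide":[-39,-28,0],"delta_rot":[0,0,0],"hand":1},{"slide":[-39,-28,0],"delta_rot":[0,0,0],"hand":1}]' >/dev/null
python3 -m jog '[{"slide":[-39,-28,0],"delta_rot":[0,0,0],"hand":1},{"slide":[-39,-28,0],"delta_rot":[0,0,0],"hand":1},{"slide":[-40,-28,0],"delta_rot":[0,0,0],"hand":1},{"slide":[0,0,0],"delta_rot":[0,0,0],"hand":1},{"slide":[0,0,0],"delta_rot":[0,0,0],"hand":1}]' >/dev/null
python3 go.py 492.5 -254.2 10 10.8; python3 wr.py pics/w3.png
```

```text
[616.7  66.3 133.4]
[616.2  52.1 133.5]
[616.3  15.2 133.7]
[616.6  69.5 133.4]
t 6.45 p [ 492.8 -253.6  115.3] F [0.1 0.2 0. ] w 0.258 g 59.0 ROT [ 0.1  0.  -0. ] SLIDE [ -0.5  -0.4 105.3]
```

View pics/w3.png

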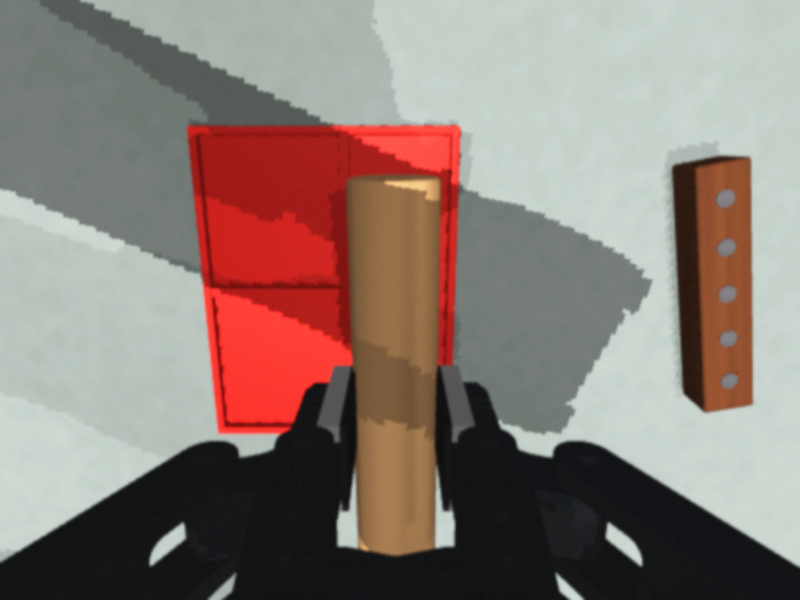

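The red tray is below, with outer corners at (190,127), (460,127) and (220,432). The bar is parallel to the slot.

Run:
```python
from h import *
f=ld('wrist')
c=[pt(f,u*.7,v*.7,8)[:2] for u,v in [(190,127),(460,127),(220,432)]]
print(np.round(c,1)); ctr=(c[1]+c[2])/2; y=c[0]-c[2]; yaw=np.degrees(np.arctan2(-y[0],y[1])); print(ctr,yaw, np.linalg.norm(y))
a=np.radians(yaw);R=np.array([[np.cos(a),-np.sin(a)],[np.sin(a),np.cos(a)]])
for p in [(34,0),(-25,37.5),(-25,-37.5)]: print(p,(ctr+R@p).round(1))
for u,v in [(725,160),(727,404)]: print('beam',pt(f,u*.7,v*.7,22).round(1),pt(f,u*.7,v*.7).round(1))
```

```text
[[ 390.3 -195.1]
 [ 508.  -172.7]
 [ 418.1 -344.8]]
[ 463.06806883 -258.75600961] 10.539117672946084 152.21095702535231
(34, 0) [ 496.5 -252.5]
(-25, 37.5) [ 431.6 -226.5]
(-25, -37.5) [ 445.3 -300.2]
beam [ 620.5 -165.4   22. ] [ 621.4 -165.2   20.5]
beam [ 662.4 -274.5   22. ] [ 662.4 -274.6   22. ]
```

```bash
python3 -m jog '[{"slide":[0,1,30],"delta_rot":[0,0,0],"hand":1},{"slide":[0,1,30],"delta_rot":[0,0,0],"hand":1},{"slide":[0,0,25],"delta_rot":[0,0,0],"hand":1},{"slide":[0,0,13],"delta_rot":[0,0,0],"hand":1},{"slide":[0,0,6],"delta_rot":[0,0,0],"hand":1}]' | sed -n '2p;4p'
python3 -m jog '[{"slide":[0,0,0],"delta_rot":[0,0,0],"hand":1},{"slide":[0,0,0],"delta_rot":[0,0,0],"hand":0.7},{"slide":[0,0,0],"delta_rot":[0,0,0],"hand":0.55},{"slide":[0,0,0],"delta_rot":[0,0,0],"hand":0.5},{"slide":[0,0,-10],"delta_rot":[0,0,0],"hand":0.5}]'
python3 -m jog '[{"slide":[0,0,-30],"delta_rot":[0,0,0],"hand":0.5},{"slide":[0,0,-40],"delta_rot":[0,0,0],"hand":0},{"slide":[0,0,-40],"delta_rot":[0,0,0],"hand":0},{"slide":[0,0,0],"delta_rot":[0,0,0],"hand":0},{"slide":[0,0,0],"delta_rot":[0,0,0],"hand":0}]' >/dev/null
python3 go.py 639 -221 6 21;  python3 wr.py pics/w4.png
```

```text
eef_pos: [494.6, -252.6, 10.2]
ft_force: [0.4, -1.2, 0.1]
time_s: 7.75
eef_pos: [493.4, -253.4, 20.1]
orientation: [0.637, 0.77, -0.0, -0.001]
ft_force: [0.3, -0.1, 0.5]
width: 0.5
finger_force: 0.0
t 8.38 p [ 493.8 -253.6  130.5] F [0.1 0.3 0.3] w 0.999 g 0.0 ROT [  0.    0.  -10.2] SLIDE [-21.6 147.2 124.5]
```

View pics/w4.png

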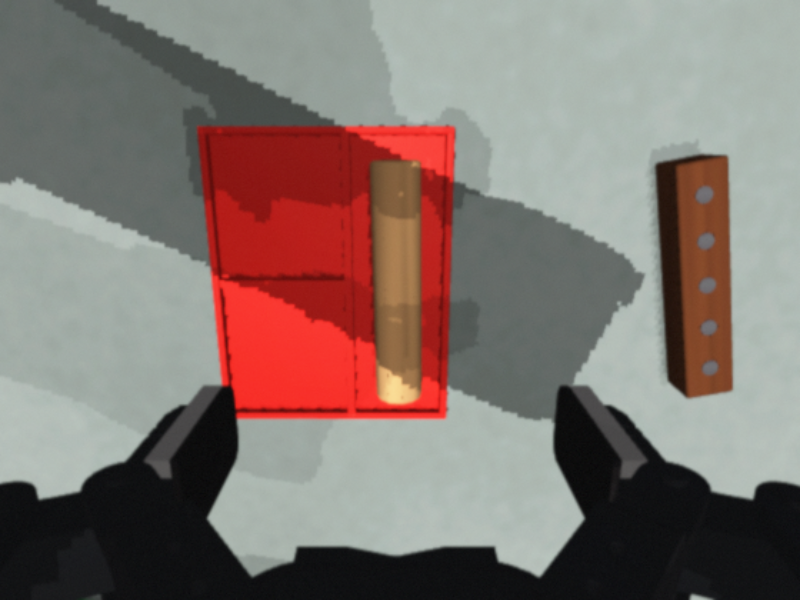

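The axle lies in the long slot, at (372–420, 160–402). Next is the beam, with its top face centred at about (707,285).

```bash
python3 -m jog '[{"slide":[0,0,0],"delta_rot":[0,0,-10.2],"hand":0},{"slide":[-7,49,0],"delta_rot":[0,0,0],"hand":0},{"slide":[-7,49,20],"delta_rot":[0,0,0],"hand":0},{"slide":[-7,48,20],"delta_rot":[0,0,0],"hand":0},{"slide":[0,0,30],"delta_rot":[0,0,0],"hand":0}]' >/dev/null
python3 -m jog '[{"slide":[0,0,25],"delta_rot":[0,0,0],"hand":0},{"slide":[0,0,18],"delta_rot":[0,0,0],"hand":0},{"slide":[0,0,10],"delta_rot":[0,0,0],"hand":0.3},{"slide":[0,0,2],"delta_rot":[0,0,0],"hand":0.5},{"slide":[0,0,0],"delta_rot":[0,0,0],"hand":0.6}]' 50 |sed -n '2p;4p'
python3 -m jog '[{"slide":[0,0,0],"delta_rot":[0,0,0],"hand":0.8},{"slide":[0,0,0],"delta_rot":[0,0,0],"hand":1},{"slide":[0,0,0],"delta_rot":[0,0,0],"hand":1},{"slide":[0,0,0],"delta_rot":[0,0,0],"hand":1},{"slide":[0,0,0],"delta_rot":[0,0,0],"hand":1}]' 50
python3 go.py 639 -221 6 21
```

```text
eef_pos: [638.3, -221.1, 6.2]
ft_force: [0.5, -1.1, 0.2]
time_s: 10.3
eef_pos: [638.7, -221.1, 6.7]
orientation: [0.566, 0.824, 0.0, 0.001]
ft_force: [-0.6, 0.5, 6.9]
width: 0.264
finger_force: 50.1
t 10.3 p [ 638.7 -221.1    6.7] F [-0.6  0.5  6.9] w 0.264 g 50.1 ROT [ 0.1  0.1 -0. ] SLIDE [-0.   0.3  0.7]
```

```bash
python3 -m jog '[{"slide":[0,0,-20],"delta_rot":[0,0,0],"hand":1},{"slide":[0,0,-50],"delta_rot":[0,0,0],"hand":1},{"slide":[0,0,-50],"delta_rot":[0,0,9],"hand":1},{"slide":[0,0,0],"delta_rot":[0,0,9],"hand":1},{"slide":[0,0,0],"delta_rot":[0,0,9.1],"hand":1}]' 50 |sed -n '2p;5,6p'
python3 go.py 498 278.5 130 -6.1
```

```text
eef_pos: [638.3, -220.9, 127.8]
width: 0.268
finger_force: 49.3
t 10.93 p [ 638.3 -220.9  127.8] F [-0.7 -0.2 -0.8] w 0.268 g 49.3 ROT [ 0.1  0.  -0.3] SLIDE [ 481.6 -192.6   -2.2]
```

```bash
python3 -m jog '[{"slide":[48,-19.2,0],"delta_rot":[0,0,0],"hand":1},{"slide":[48,-19.2,0],"delta_rot":[0,0,0],"hand":1},{"slide":[48,-19.2,0],"delta_rot":[0,0,0],"hand":1},{"slide":[48,-19.2,0],"delta_rot":[0,0,0],"hand":1},{"slide":[48,-19.2,0],"delta_rot":[0,0,0],"hand":1}]' >/dev/null
python3 -m jog '[{"slide":[48,-19.2,0],"delta_rot":[0,0,0],"hand":1},{"slide":[48,-19.2,0],"delta_rot":[0,0,0],"hand":1},{"slide":[48,-19.2,0],"delta_rot":[0,0,0],"hand":1},{"slide":[48,-19.2,0],"delta_rot":[0,0,0],"hand":1},{"slide":[48,-19.2,0],"delta_rot":[0,0,0],"hand":1}]' >/dev/null
python3 go.py 500 279 10 -6.1; python3 wr.py pics/w5.png
```

```text
t 12.18 p [497.5 278.3 126.7] F [-0.2  0.2  0.1] w 0.264 g 49.3 ROT [ 0.1 -0.  -0. ] SLIDE [  0.9   2.4 116.7]
```

View pics/w5.png

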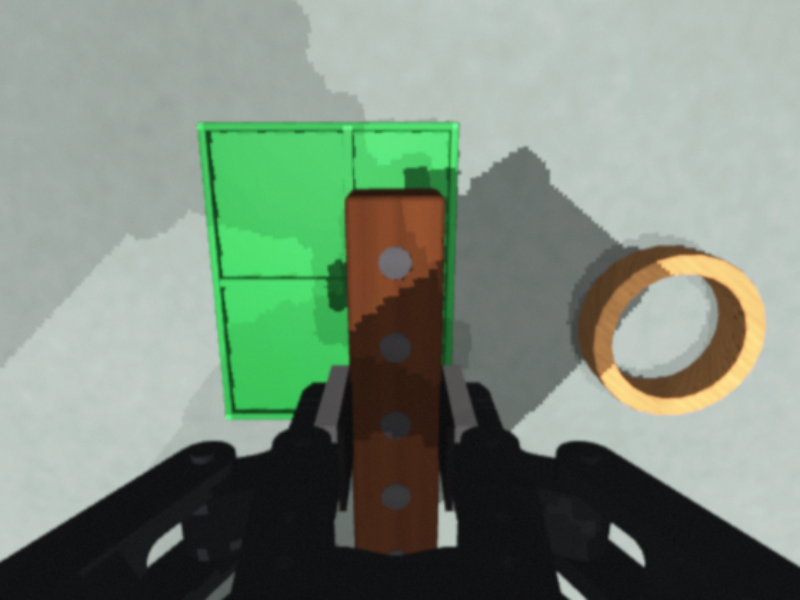

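The beam is held holed side up and parallel to the slot. The green tray corners are at (200,124), (460,124) and (228,418), so the alignment is good.

```bash
python3 -m jog '[{"slide":[1,1,30],"delta_rot":[0,0,0],"hand":1},{"slide":[1,1,35],"delta_rot":[0,0,0],"hand":1},{"slide":[0,0,30],"delta_rot":[0,0,0],"hand":1},{"slide":[0,0,15],"delta_rot":[0,0,0],"hand":1},{"slide":[0,0,6.5],"delta_rot":[0,0,0],"hand":1}]' | sed -n '2p;4p'
python3 -m jog '[{"slide":[0,0,0],"delta_rot":[0,0,0],"hand":1},{"slide":[0,0,0],"delta_rot":[0,0,0],"hand":0.7},{"slide":[0,0,0],"delta_rot":[0,0,0],"hand":0.55},{"slide":[0,0,0],"delta_rot":[0,0,0],"hand":0.5},{"slide":[0,0,-10],"delta_rot":[0,0,0],"hand":0.5}]'
python3 -m jog '[{"slide":[0,0,-30],"delta_rot":[0,0,0],"hand":0.5},{"slide":[0,0,-40],"delta_rot":[0,0,0],"hand":0},{"slide":[0,0,-40],"delta_rot":[0,0,0],"hand":0},{"slide":[0,0,0],"delta_rot":[0,0,-6],"hand":0},{"slide":[0,0,0],"delta_rot":[0,0,0],"hand":0}]' >/dev/null
python3 go.py 530 48 7 0;  python3 wr.py pics/w6.png
```

```text
eef_pos: [500.2, 278.4, 9.4]
ft_force: [-23.8, -16.1, 55.2]
time_s: 13.48
eef_pos: [499.6, 278.2, 18.6]
orientation: [0.744, 0.668, -0.001, -0.0]
ft_force: [0.2, 0.1, 0.3]
width: 0.5
finger_force: 0.0
t 14.1 p [500.4 278.7 129.8] F [-0.1 -0.3 -0.4] w 0.998 g 0.0 ROT [ 0.1 -0.  -0.1] SLIDE [-230.7   29.6  122.8]
```

View pics/w6.png

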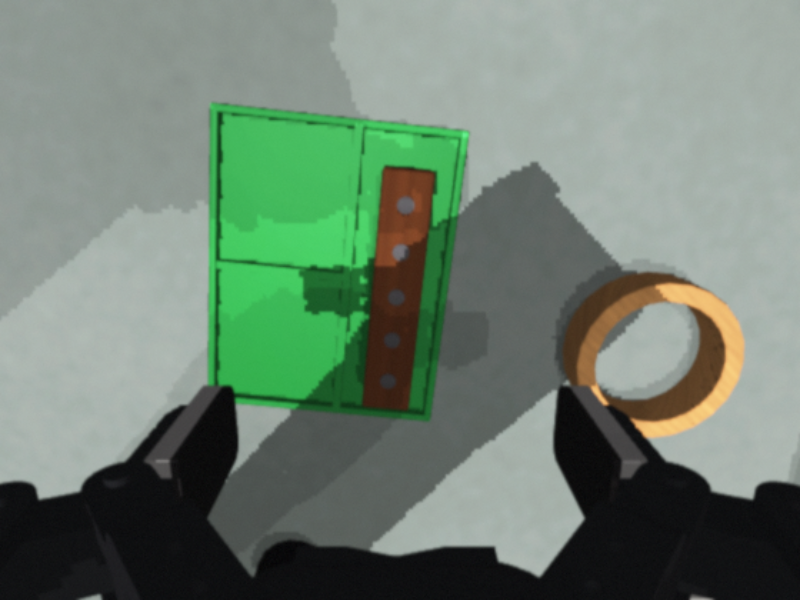

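The beam is in the slot but sits towards its -y end, near (386,408). I'll check its height and offset.

Run:
```python
from h import *
f=ld('wrist')
for u,v in [(410,173),(386,404),(396,297),(404,228),(390,362),(375,320),(420,320),(400,150)]: print(u,v,pt(f,u*.7,v*.7).round(1))
c=[pt(f,u*.7,v*.7,8)[:2] for u,v in [(211,105),(468,132),(430,418)]]
ctr=(c[0]+c[2])/2; y=c[1]-c[2]; yaw=np.degrees(np.arctan2(-y[0],y[1])); print(ctr,yaw,np.linalg.norm(y))
a=np.radians(yaw);R=np.array([[np.cos(a),-np.sin(a)],[np.sin(a),np.cos(a)]])
print('beam in tray',R.T@(pt(f,396*.7,297*.7,25)[:2]-ctr))
for p in [(-25,37.5),(-25,-37.5)]: print(p,(ctr+R@p).round(1))
```

```text
410 173 [508.5 335.7  24.9]
386 404 [496.8 221.2  25.5]
396 297 [502.1 278.   26.2]
404 228 [505.8 310.9  25.1]
390 362 [499.  244.2  25.6]
375 320 [491.8 266.2  25.4]
420 320 [514.7 258.6   3.1]
400 150 [504.2 345.4   2.9]
[468.45544957 284.68656469] -5.9462805294338175 150.91067584192493
beam in tray [34.1437035  -3.50160369]
(-25, 37.5) [447.5 324.6]
(-25, -37.5) [439.7 250. ]
```

The beam is fine: flat on the floor, at (34, -3.5) mm in the tray. Next is the spool.

```bash
python3 -m jog '[{"slide":[-46,6,0],"delta_rot":[0,0,0],"hand":0},{"slide":[-46,6,0],"delta_rot":[0,0,0],"hand":0},{"slide":[-46,6,0],"delta_rot":[0,0,0],"hand":0},{"slide":[-46,6,0],"delta_rot":[0,0,0],"hand":0},{"slide":[-46.5,6,0],"delta_rot":[0,0,0],"hand":0}]' 30 >/dev/null
python3 -m jog '[{"slide":[0,0,35],"delta_rot":[0,0,0],"hand":0},{"slide":[0,0,35],"delta_rot":[0,0,0],"hand":0},{"slide":[0,0,30],"delta_rot":[0,0,0],"hand":0},{"slide":[0,0,16],"delta_rot":[0,0,0],"hand":0},{"slide":[0,0,7],"delta_rot":[0,0,0],"hand":0.2}]' |sed -n '2p;4p'
python3 -m jog '[{"slide":[0,0,0],"delta_rot":[0,0,0],"hand":0.5},{"slide":[0,0,0],"delta_rot":[0,0,0],"hand":0.7},{"slide":[0,0,0],"delta_rot":[0,0,0],"hand":1},{"slide":[0,0,0],"delta_rot":[0,0,0],"hand":1},{"slide":[0,0,0],"delta_rot":[0,0,0],"hand":1}]' 
python3 -m jog '[{"slide":[0,0,-20],"delta_rot":[0,0,0],"hand":1},{"slide":[0,0,-40],"delta_rot":[0,0,0],"hand":1},{"slide":[0,0,-50],"delta_rot":[0,0,0],"hand":1},{"slide":[0,0,0],"delta_rot":[0,0,6],"hand":1},{"slide":[0,0,0],"delta_rot":[0,0,0],"hand":1}]' |sed -n '2p;5,6p'
python3 go.py 438 248.5 11 -6; python3 wr.py pics/w7.png
```

```text
eef_pos: [529.3, 48.1, 5.1]
ft_force: [-0.1, -0.0, 0.3]
time_s: 16.02
eef_pos: [530.6, 48.2, 6.9]
orientation: [0.708, 0.706, 0.001, 0.001]
ft_force: [-0.9, -0.3, 6.5]
width: 0.453
finger_force: 30.5
eef_pos: [529.9, 47.8, 116.4]
width: 0.45
finger_force: 30.3
t 16.65 p [529.9  47.8 116.4] F [0.3 0.1 0. ] w 0.45 g 30.3 ROT [ 0.1  0.  -0.1] SLIDE [ 190.  -112.4  105.4]
```

View pics/w7.png

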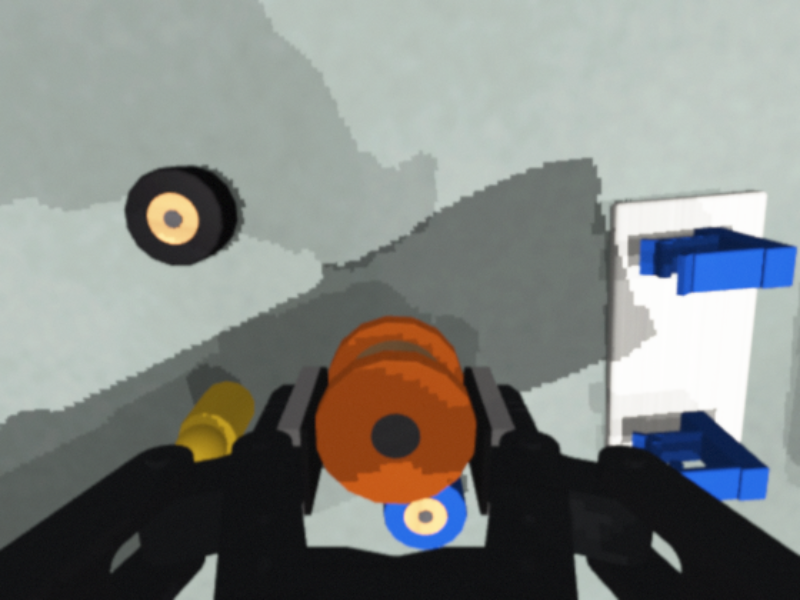

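The spool is held upright, with its top at (396,435). The black wheel at (180,215) is undisturbed. I'll place the spool in the -y pocket of the green tray.

```bash
python3 -m jog '[{"slide":[38,-22.5,0],"delta_rot":[0,0,0],"hand":1},{"slide":[38,-22.5,0],"delta_rot":[0,0,0],"hand":1},{"slide":[38,-22.5,0],"delta_rot":[0,0,0],"hand":1},{"slide":[38,-22.5,0],"delta_rot":[0,0,0],"hand":1},{"slide":[38,-22.5,0],"delta_rot":[0,0,0],"hand":1}]' >/dev/null
python3 -m jog '[{"slide":[0,0,30],"delta_rot":[0,0,0],"hand":1},{"slide":[0,0,30],"delta_rot":[0,0,0],"hand":1},{"slide":[0,0,28],"delta_rot":[0,0,0],"hand":1},{"slide":[0,0,12],"delta_rot":[0,0,0],"hand":1},{"slide":[0,0,4],"delta_rot":[0,0,0],"hand":1}]' | sed -n '2p;4p'
python3 go.py 438 248.5 10.5 -6
```

```text
eef_pos: [437.6, 248.8, 11.2]
ft_force: [-0.1, 0.2, -0.3]
t 17.95 p [437.6 248.8  11.2] F [-0.1  0.2 -0.3] w 0.453 g 30.3 ROT [-0.1  0.  -0. ] SLIDE [-0.3  0.4  0.7]
```

```bash
python3 -m jog '[{"slide":[0,0,0.5],"delta_rot":[0,0,0],"hand":0.5},{"slide":[0,0,0],"delta_rot":[0,0,0],"hand":0.45},{"slide":[0,0,0],"delta_rot":[0,0,0],"hand":0.4},{"slide":[0,0,0],"delta_rot":[0,0,0],"hand":0.4},{"slide":[0,0,-10],"delta_rot":[0,0,0],"hand":0.4}]' | sed -n '2p;4,5p'
python3 -m jog '[{"slide":[0,0,-30],"delta_rot":[0,0,0],"hand":0.4},{"slide":[0,0,-40],"delta_rot":[0,0,0],"hand":0.2},{"slide":[0,0,-40],"delta_rot":[0,0,-6],"hand":0},{"slide":[0,0,0],"delta_rot":[0,0,0],"hand":0},{"slide":[0,0,0],"delta_rot":[0,0,0],"hand":0}]' >/dev/null
python3 wr.py pics/w8.png; python3 go.py 531 -70 5 0
```

```text
eef_pos: [437.6, 248.6, 21.3]
ft_force: [0.7, 0.3, -0.5]
width: 0.599
t 19.25 p [437.7 248.5 130.7] F [-0.6  0.2 -0.4] w 0.998 g 0.0 ROT [-0.1  0.  -0.2] SLIDE [-318.5   93.3  125.7]
```

View pics/w8.png

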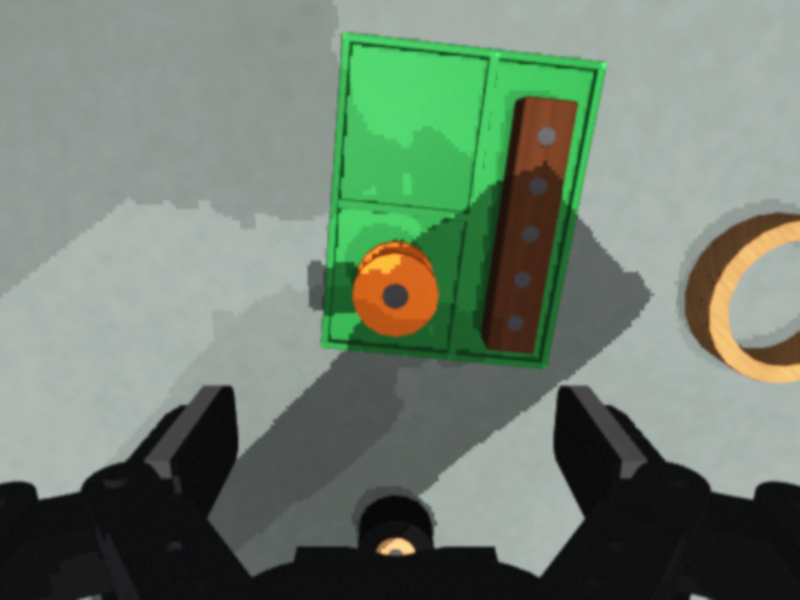

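The spool stands in the pocket at (396,290), and the beam is still good. Next is the blue wheel.

```bash
python3 -m jog '[{"slide":[-45.5,13.3,0],"delta_rot":[0,0,0],"hand":0},{"slide":[-45.5,13.3,0],"delta_rot":[0,0,0],"hand":0},{"slide":[-45.5,13.3,0],"delta_rot":[0,0,0],"hand":0},{"slide":[-45.5,13.3,0],"delta_rot":[0,0,0],"hand":0},{"slide":[-45.5,13.3,0],"delta_rot":[0,0,0],"hand":0}]' 30 >/dev/null
python3 -m jog '[{"slide":[-45.5,13.3,0],"delta_rot":[0,0,0],"hand":0},{"slide":[-45.5,13.3,30],"delta_rot":[0,0,0],"hand":0},{"slide":[0,0,35],"delta_rot":[0,0,0],"hand":0},{"slide":[0,0,30],"delta_rot":[0,0,0],"hand":0},{"slide":[0,0,16],"delta_rot":[0,0,0],"hand":0}]' |sed -n '2p;4p'
python3 -m jog '[{"slide":[0,0,13.5],"delta_rot":[0,0,0],"hand":0.2},{"slide":[0,0,0],"delta_rot":[0,0,0],"hand":0.4},{"slide":[0,0,0],"delta_rot":[0,0,0],"hand":0.7},{"slide":[0,0,0],"delta_rot":[0,0,0],"hand":1},{"slide":[0,0,0],"delta_rot":[0,0,0],"hand":1}]' |sed -n '2p;4,6p'
python3 -m jog '[{"slide":[0,0,-20],"delta_rot":[0,0,0],"hand":1},{"slide":[0,0,-40],"delta_rot":[0,0,0],"hand":1},{"slide":[0,0,-50],"delta_rot":[0,0,0],"hand":1},{"slide":[0,0,0],"delta_rot":[0,0,-10.6],"hand":1},{"slide":[0,0,0],"delta_rot":[0,0,0],"hand":1}]' |sed -n '2p;5,6p'
python3 go.py 443.5 -301.5 9 10.6; python3 wr.py pics/w9.png
```

```text
eef_pos: [528.7, -69.5, 17.6]
ft_force: [0.7, -0.7, 0.1]
eef_pos: [531.1, -69.8, 7.5]
ft_force: [-0.4, 0.1, 2.2]
width: 0.502
finger_force: 30.7
eef_pos: [530.8, -69.9, 117.4]
width: 0.502
finger_force: 30.6
t 21.75 p [530.8 -69.9 117.4] F [ 0.2  0.4 -0.6] w 0.502 g 30.6 ROT [ 0.1  0.  -0.2] SLIDE [-211.6 -128.4  108.4]
```

View pics/w9.png

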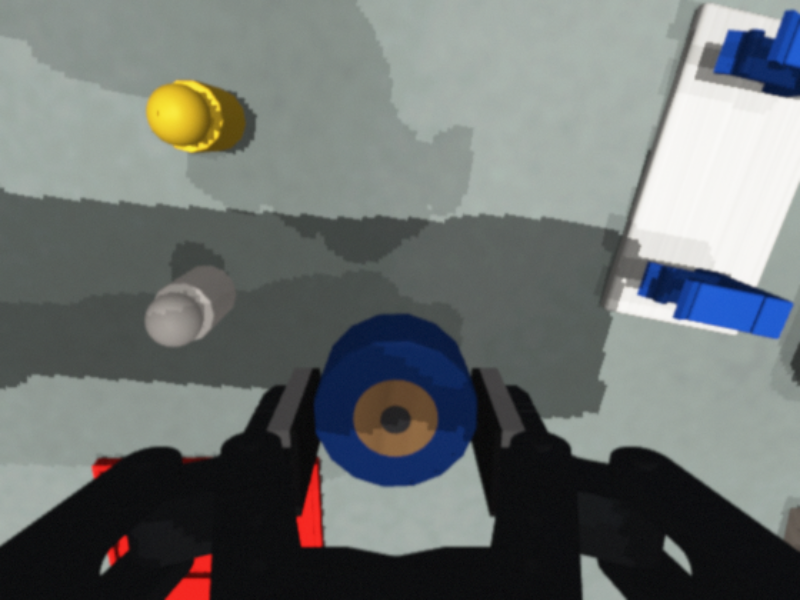

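The wheel is held level, with its hub at (396,418). The white figure is untouched. I'll place the wheel in the -y pocket of the red tray.

```bash
python3 -m jog '[{"slide":[-42.3,-25.7,0],"delta_rot":[0,0,0],"hand":1},{"slide":[-42.3,-25.7,0],"delta_rot":[0,0,0],"hand":1},{"slide":[-42.3,-25.7,0],"delta_rot":[0,0,0],"hand":1},{"slide":[-42.3,-25.7,0],"delta_rot":[0,0,0],"hand":1},{"slide":[-42.3,-25.7,0],"delta_rot":[0,0,0],"hand":1}]' >/dev/null
python3 -m jog '[{"slide":[0,0,30],"delta_rot":[0,0,0],"hand":1},{"slide":[0,0,30],"delta_rot":[0,0,0],"hand":1},{"slide":[0,0,28],"delta_rot":[0,0,0],"hand":1},{"slide":[0,0,12],"delta_rot":[0,0,0],"hand":1},{"slide":[0,0,5],"delta_rot":[0,0,0],"hand":1}]' | sed -n '2p;4p'
python3 go.py 443.5 -301.5 10.5 10.6
```

```text
eef_pos: [442.5, -300.8, 11.1]
ft_force: [0.2, 0.0, -0.1]
t 23.05 p [ 442.5 -300.8   11.1] F [ 0.2  0.  -0.1] w 0.5 g 30.6 ROT [-0.  -0.1 -0.2] SLIDE [-0.9  0.9  0.6]
```

Release, then go to the yellow figure, measured at (433.5, -8).

```bash
python3 -m jog '[{"slide":[0,0,0.5],"delta_rot":[0,0,0],"hand":0.45},{"slide":[0,0,0],"delta_rot":[0,0,0],"hand":0.4},{"slide":[0,0,0],"delta_rot":[0,0,0],"hand":0.38},{"slide":[0,0,0],"delta_rot":[0,0,0],"hand":0.38},{"slide":[0,0,-10],"delta_rot":[0,0,0],"hand":0.38}]' | sed -n '2p;4,5p'
python3 -m jog '[{"slide":[0,0,-30],"delta_rot":[0,0,0],"hand":0.38},{"slide":[0,0,-50],"delta_rot":[0,0,0],"hand":0.2},{"slide":[0,0,-50],"delta_rot":[0,0,10.6],"hand":0},{"slide":[0,0,0],"delta_rot":[0,0,0],"hand":0},{"slide":[0,0,0],"delta_rot":[0,0,0],"hand":0}]' >/dev/null
python3 wr.py pics/w10.png; python3 go.py 434 -8 8 0
```

```text
eef_pos: [442.3, -300.8, 21.2]
ft_force: [-0.5, -0.2, 0.2]
width: 0.614
t 24.35 p [ 442.2 -300.8  150.7] F [ 0.1 -0.   0. ] w 1.001 g 0.0 ROT [-0.1 -0.  -0. ] SLIDE [292.8  -8.2 142.7]
```

View pics/w10.png

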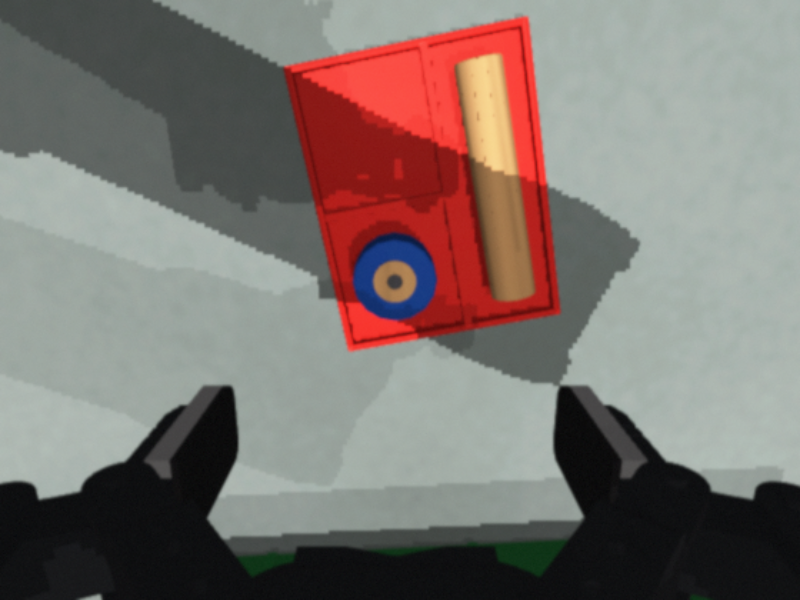

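The blue wheel is flat in the -y pocket at (395,280), and the axle is still in its slot. Next is the yellow figure.

```bash
python3 -m jog '[{"slide":[42,-1,0],"delta_rot":[0,0,0],"hand":0},{"slide":[42,-1,0],"delta_rot":[0,0,0],"hand":0},{"slide":[42,-1,0],"delta_rot":[0,0,0],"hand":0},{"slide":[42,-1,0],"delta_rot":[0,0,0],"hand":0},{"slide":[42,-1,0],"delta_rot":[0,0,0],"hand":0}]' 30 >/dev/null
python3 -m jog '[{"slide":[42,-1.5,0],"delta_rot":[0,0,0],"hand":0},{"slide":[41,-1.5,0],"delta_rot":[0,0,0],"hand":0},{"slide":[0,0,0],"delta_rot":[0,0,0],"hand":0},{"slide":[0,0,30],"delta_rot":[0,0,0],"hand":0},{"slide":[0,0,30],"delta_rot":[0,0,0],"hand":0}]' |sed -n '2p;4p'
python3 go.py 434 -8 8 0
```

```text
eef_pos: [434.9, -9.2, 89.9]
ft_force: [-0.0, -0.2, -0.3]
t 25.6 p [434.9  -9.2  89.9] F [-0.  -0.2 -0.3] w 1.0 g 0.0 ROT [-0.   0.  -0.1] SLIDE [ 1.2 -0.9 81.9]
```

```bash
python3 -m jog '[{"slide":[1,-0.5,30],"delta_rot":[0,0,0],"hand":0},{"slide":[0,0,27],"delta_rot":[0,0,0],"hand":0},{"slide":[0,0,17],"delta_rot":[0,0,0],"hand":0},{"slide":[0,0,8],"delta_rot":[0,0,0],"hand":0.2},{"slide":[0,0,0],"delta_rot":[0,0,0],"hand":0.4}]' |sed -n '2p;4p'
python3 -m jog '[{"slide":[0,0,0],"delta_rot":[0,0,0],"hand":0.5},{"slide":[0,0,0],"delta_rot":[0,0,0],"hand":0.7},{"slide":[0,0,0],"delta_rot":[0,0,0],"hand":1},{"slide":[0,0,0],"delta_rot":[0,0,0],"hand":1},{"slide":[0,0,0],"delta_rot":[0,0,0],"hand":1}]' |sed -n '2p;4,6p'
python3 -m jog '[{"slide":[0,0,-20],"delta_rot":[0,0,0],"hand":1},{"slide":[0,0,-50],"delta_rot":[0,0,0],"hand":1},{"slide":[0,0,-60],"delta_rot":[0,0,0],"hand":1},{"slide":[0,0,0],"delta_rot":[0,0,-10.6],"hand":1},{"slide":[0,0,0],"delta_rot":[0,0,0],"hand":1}]' |sed -n '2p;5,6p'
python3 go.py 429.5 -228 12 10.6; python3 wr.py pics/w11.png
```

```text
eef_pos: [434.7, -7.2, 9.2]
ft_force: [-0.6, -0.7, 0.7]
eef_pos: [435.5, -7.2, 10.2]
ft_force: [-1.4, -0.1, 5.7]
width: 0.316
finger_force: 29.3
eef_pos: [435.1, -7.3, 140.0]
width: 0.315
finger_force: 29.7
t 27.48 p [435.1  -7.3 140. ] F [-0.5 -0.5 -0.6] w 0.315 g 29.7 ROT [ 0.1  0.1 -0.2] SLIDE [-215.9  -46.1  128. ]
```

View pics/w11.png

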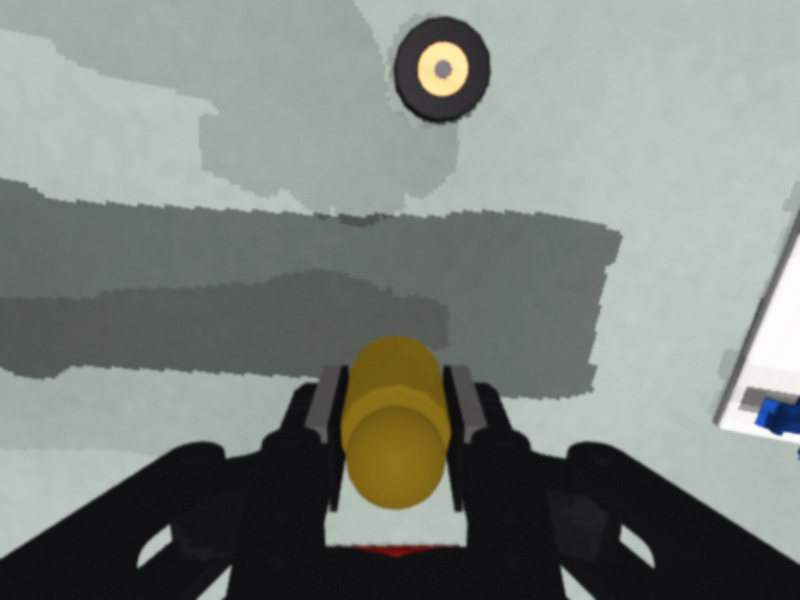

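The figure is held upright. I'll carry it to the +y pocket of the red tray.

```bash
python3 -m jog '[{"slide":[-43.2,-9.2,0],"delta_rot":[0,0,0],"hand":1},{"slide":[-43.2,-9.2,0],"delta_rot":[0,0,0],"hand":1},{"slide":[-43.2,-9.2,0],"delta_rot":[0,0,0],"hand":1},{"slide":[-43.2,-9.2,0],"delta_rot":[0,0,0],"hand":1},{"slide":[-43.2,-9.2,0],"delta_rot":[0,0,0],"hand":1}]' >/dev/null
python3 -m jog '[{"slide":[0,0,35],"delta_rot":[0,0,0],"hand":1},{"slide":[0,0,35],"delta_rot":[0,0,0],"hand":1},{"slide":[0,0,30],"delta_rot":[0,0,0],"hand":1},{"slide":[0,0,18],"delta_rot":[0,0,0],"hand":1},{"slide":[0,0,7.5],"delta_rot":[0,0,0],"hand":1}]' | sed -n '2p;4p'
python3 go.py 429.5 -228 12.5 10.6
```

```text
eef_pos: [427.4, -227.1, 12.4]
ft_force: [-10.5, -0.4, 29.2]
t 28.77 p [ 427.4 -227.1   12.4] F [-10.5  -0.4  29.2] w 0.319 g 33.4 ROT [-0.2 -0.2 -0.3] SLIDE [-1.3  1.9 -0.1]
```

On the floor. I release, lift, and look at the result.

```bash
python3 -m jog '[{"slide":[0,0,-0.7],"delta_rot":[0,0,0],"hand":1},{"slide":[0,0,0],"delta_rot":[0,0,0],"hand":0.65},{"slide":[0,0,0],"delta_rot":[0,0,0],"hand":0.5},{"slide":[0,0,0],"delta_rot":[0,0,0],"hand":0.45},{"slide":[0,0,-15],"delta_rot":[0,0,0],"hand":0.45}]' | sed -n '2p;4,5p'
python3 -m jog '[{"slide":[0,0,-40],"delta_rot":[0,0,0],"hand":0.45},{"slide":[0,0,-50],"delta_rot":[0,0,0],"hand":0.3},{"slide":[0,0,-50],"delta_rot":[0,0,0],"hand":0},{"slide":[0,0,0],"delta_rot":[0,0,0],"hand":0},{"slide":[0,0,0],"delta_rot":[0,0,0],"hand":0}]' |sed -n '2p;4,5p'
python3 wr.py pics/w12.png
python3 - <<'E'
from h import *
f=grab('top'); np.savez('top.npz',**f)
E
```

```text
eef_pos: [428.1, -227.4, 29.3]
ft_force: [-0.5, 0.2, -0.2]
width: 0.553
eef_pos: [428.7, -227.8, 169.8]
ft_force: [0.4, -0.2, -1.2]
width: 1.0
```

View pics/w12.png

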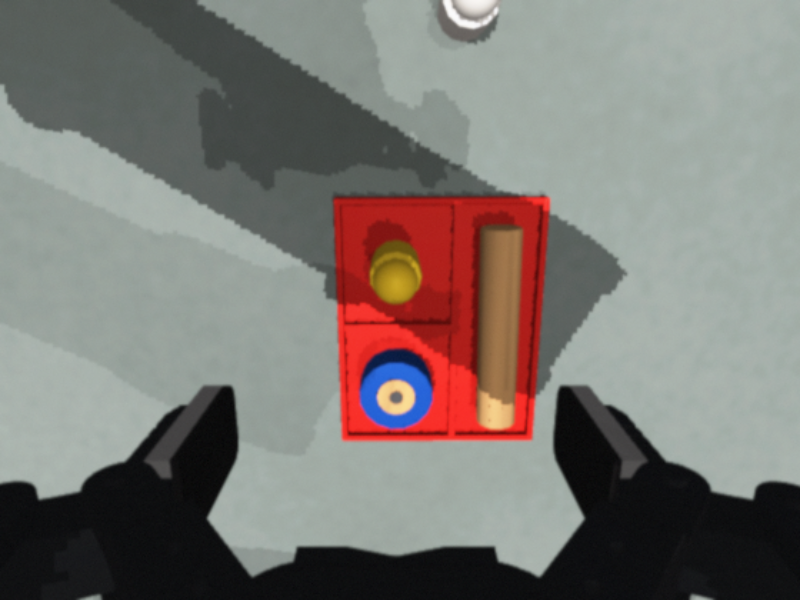

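All three red-tray items are in place: the figure is upright at (395,270), the wheel is at (396,395), and the axle is at (500,228–430). I'll make one check of the axle's offset along the slot before handing in.

Run:
```python
from h import *
f=ld('wrist')
P=lambda u,v,z=None:pt(f,u*.7,v*.7,z)
c=[P(*q,8)[:2] for q in [(333,197),(550,197),(531,438),(343,438)]]
ctr=np.mean(c,0); y=c[0]+c[1]-c[2]-c[3]; a=np.arctan2(-y[0],y[1]);R=np.array([[np.cos(a),-np.sin(a)],[np.sin(a),np.cos(a)]])
for q in [(501,230,27),(497,426,27),(397,398,27),(396,278,50)]: print((R.T@(P(*q)[:2]-ctr)).round(1),P(q[0],q[1])[2].round(1))
```

```text
[30.5 60.5] 25.4
[ 34.  -56.9] 26.3
[-25.5 -38.2] 27.8
[-25.7  40.2] 58.2
```

```bash
python3 -c "
from plant import *
print(job_done())"
```

```text
the job is handed in; nothing more can be done
None
```

Both kits are packed and the job is handed in after about 30 s on the robot's clock. The last wrist pictures of each tray showed every part in place, and the black wheel and white figure were not touched; the hand-in gave no verdict.

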